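Fit the blade insert into the vegetable slicer

ROBOT

A 6-joint arm with a two-finger parallel gripper is mounted at the origin on a cart in front of the work surface, level with it; the furniture and walls round the work are solid. World frame = base frame: x ahead of the robot, y to its left, z up, the work surface at z = 0. Lengths are in mm, angles in rad, forces in N, time in s.
With the tool pointing down it reaches from about 400 to 925 mm from the base axis. Payload 12.5 kg.
Tool frame: the origin (TCP) lies at the very end of the fingers, on their centre line; the grasp point (between the pads) lies grip_depth behind it (grip_depth is the distance from the TCP to the grasp point, in mm); z points along the fingers, y is the line along which they close (so a half turn about z gives the same grasp; the last joint's range is limited). The gripper opens to 95 mm and grips with 3 to 60 N. Pads are 20 mm wide; open, the fingers measure 119 mm over their backs; the gripper's body (75 mm by 180 mm) begins 59 mm behind the grasp point.
Start: joints at [1.183, 0.491, 1.559, -0, 1.092, -0.106], TCP at [173.786, 600.371, 214.661] pointing down, gripper open.
Joint ranges: [-3.1, 3.1], [-0.84, 2.19], [0.05, 2.79], [-1.13, 4.28], [0.06, 2.93], [-2.69, 2.69]. Speed limits (rad/s): [2.22, 2.22, 2.79, 3.14, 3.14, 3.14].

INTERFACE

Orientations are given as [roll, pitch, yaw] about the fixed x, y, z axes, in that order (R = Rz(yaw) Ry(pitch) Rx(roll)).
In Python, from cell import state, read_camera, job_done, grip_depth gives the robot as it stands.
- The arm moves only by the tool drive_tool, never from a script. Its argument "targets" is a list of rows, each an object with "jaw": the opening, from 0 (shut) to 1 (fully open); "travel": the shift along the tool's x, y, z in m, a list of three; "twist": the turn about the tool's z in rad. In form: [{"jaw": jaw, "travel": [tx, ty, tz], "twist": twist}, ...]. A call has 1 to 8 rows; each row is the pose to reach, as a shift and turn from the pose commanded when the call began, along the tool's axes at that moment; what a row does not reach only later rows make up. A row lasts 1/12 s, in which the tool goes at most 41.7 mm and 7.16 degrees, less where a joint would pass 70% of its speed; a pose out of reach is approached as far as the arm can. A call with a gripper value outside its range is refused whole. The fingers move at their own pace and stop on an object; the grip force is fixed at half the most. Time passes only in rows, so rows that repeat a pose let the fingers close. It gives the time, the measured TCP pose, the force, the opening and the grip force at its end, in the units of the state.
- state(): the state, without advancing time (a new reading comes with each control period).
- read_camera(name): name is "scene" or "side" or "wrist"; returns a dict with "frame" (384x512x3 uint8, red, green, blue), "fx", "fy", "cx", "cy" (pixels), "R" (3x3) and "t" (3): a world point X has camera coordinates R X + t. Camera axes: x right, y down, z forward; pixel columns grow to the right and rows downward; lengths in mm; the calibration is good to about 2 mm. A picture is of the moment at which its call begins. There is no depth.
- job_done(): hands the job in; it is judged then, once.
The state is a dict: "t": time; "joints": joint angles; "qvel": joint speeds; "tau": joint torques, N m; "eef_pos": TCP position; "tcp_rot": TCP orientation; "ft_force": force on the tool from outside, world axes, zero at the start; "moment": the same for the moment, N m; "opening": opening from 0.0 (shut) to 1.0 (fully open); "grip_force": force on a finger pad.
Only numpy, scipy, OpenCV 4.12 (cv2) and the standard library are available. Lean on these libraries where they do the work, as an engineer would, in place of code of your own. Each camera call takes 0.05 s, during which the arm holds its last target. There are 200 camera calls.

TASK

Fit the loose steel blade into the bed of the vegetable slicer, so that the notch in its edge drops over the bed's locating pin and the blade lies flat on the bed, then slide the red catch fully across over the blade's edge and let go. The pin's exact place along the bed has to be found by feel: keep the touch light, and never force the blade (no more than 40 N against the slicer). Leave the other things on the worktop where they are.

Things in the scene. Friction and masses are not known exactly. Their poses are not given: they have to be found in the camera images.
- blade: Loose blade insert, 0.15 kg, lying flat: steel plate 120 (x) x 57 (y) x 4 mm. Origin: centre of the plate's underside, z up. On top a black upright grip fin, centred: 40 mm long (x), 12 mm thick (y), its top 40 mm above the underside; the collar round its foot is 50 x 20 mm, top 8 mm above the underside. Pinch the fin across y.
- notch (a point): Middle of the U-shaped notch in the blade's long -y edge, at blade x = 0, y = -24 mm, on the underside. The notch is 10 mm wide in x, open to the edge, and runs from y = -28.5 to -16 mm of the blade.
- slicer: White vegetable slicer, rigid, fixed to the worktop: 300 (x) x 96 (y) mm, black loop handle at its -x end (to x = -184 mm). Origin: centre of its underside, z up. The blade lies in its bed with x and y axes along the slicer's; then its underside is 20 mm above the slicer's origin.
- bed (a point): Centre of the bed floor, 20 mm above the slicer's origin. Bed: x -80..80, y -31..31 mm; rails and ends 11 mm high. In its -y side (y = -24 mm) stands a rigid brass pin, 8 mm thick, flat top 5.5 mm above the floor, clamped anywhere from x = -14 to +14 mm, different each time and not reported. The notch has 1 mm play on it each way in x; elsewhere the blade rides on the pin, 5.5 mm high.
- catch (a joint): Red catch in the slicer's -y rail at x = 40 mm: slides along the slicer's +y, 0 m = open (starts 0 to 0.004), 0.016 m = fully across, at a hard stop. Needs about 2 N, stays where left, passes 2.5 mm above the seated blade's edge; a blade that rides on the pin blocks it.
- catch_knob (a point): Top centre of the catch's upright red knob, 12 mm diameter, 26 mm tall, top 58.5 mm above the slicer's origin; moves with the catch (fully open: x = 40, y = -46 mm in the slicer's frame). The catch's bar at the knob's foot is 14 (x) x 20 (y) mm, top 32.5 mm above the slicer's origin.
- lemon: Bystander: yellow lemon, 70 x 56 x 55 mm, origin under its centre.
- garlic: Bystander: garlic bulb, 50 mm, origin under its centre.
- salt_shaker: Bystander: glass salt shaker with grey top, 44 mm diameter, 90 mm tall, origin under its centre.
Not all that is in view belongs to the job. What is shaped like the blade but purple or yellow is not meant.

How it is judged (in metres and radians):
On the way:
1. the blade lies flat on the bed floor with its notch over the pin, while the catch is still open (z of blade in the frame of slicer between 0.0185 and 0.0215 m and x of blade in the frame of slicer between -0.0175 and 0.0175 m and y of blade in the frame of slicer between -0.006 and 0.006 m and angle between the z axis of blade and the z axis of slicer, either way round below 0.03 rad and angle between the x axis of blade and the x axis of slicer, either way round below 0.15 rad and value of joint catch below 0.007 m), for 0.2 s.
At the end, for the whole second after the job is handed in: Blade flat on the bed floor (underside within 1.5 mm, 0.03 rad), along the slicer within 0.15 rad, centred within 17.5 mm along and 6 mm across (only possible with the notch over the pin); catch more than 13 mm across; blade at rest and let go (z of blade in the frame of slicer between 0.0185 and 0.0215 m and x of blade in the frame of slicer between -0.0175 and 0.0175 m and y of blade in the frame of slicer between -0.006 and 0.006 m and angle between the z axis of blade and the z axis of slicer, either way round below 0.03 rad and angle between the x axis of blade and the x axis of slicer, either way round below 0.15 rad and value of joint catch above 0.013 m and linear speed of blade below 0.02 m/s and contact force between the fingers and blade below 0.1 N); the robot touches nothing.
It fails at once if the blade is forced against the slicer with more than 40 N (contact force between blade and slicer above 40 N).
It fails at once if the lemon is moved by more than 30 mm (distance of lemon from where it was at the start of the episode above 0.03 m).
It fails at once if the garlic is moved by more than 30 mm (distance of garlic from where it was at the start of the episode above 0.03 m).
It fails at once if the salt shaker is moved by more than 30 mm (distance of salt_shaker from where it was at the start of the episode above 0.03 m).
It also fails if it takes over 69 s, if anything falls off the work surface, if the arm or the gripper's body presses on something with over 40 N, if the wrist force passes 120 N, or if a joint passes its speed limit or range.

## Working session

There is one attempt and no reset: what is moved stays moved. The work goes in short steps, Python scripts to look and compute and a tool call to move; the robot and the scene stay as the last step left them, time stands still between calls to the robot, and variables do not carry over. Pictures are saved under pics/ and viewed, at most 10 in all, crops included, and the job is handed in when it is done.

Besides the shell and the picture viewer there is one more tool, called after "Call:" as name(argument=value, ...) on one line, values as JSON. drive_tool: Moves the arm, as the interface text tells. Its arguments: {"type":"object","properties":{"targets":{"type":"array"}},"required":["targets"]}

```bash
mkdir -p pics
cat > h.py <<'E'
import numpy as np,cv2
from cell import state,read_camera,job_done,grip_depth
def snap(n,f):
    c=read_camera(n); cv2.imwrite(f,cv2.cvtColor(c["frame"],cv2.COLOR_RGB2BGR)); return c
def ray(c,u,v,z):
    R=np.array(c["R"]);t=np.array(c["t"]);o=-R.T@t
    d=R.T@np.array([(u-c["cx"])/c["fx"],(v-c["cy"])/c["fy"],1]); return (o+d*(z-o[2])/d[2]).round(1)
def proj(c,X):
    p=np.array(c["R"])@np.array(X,float)+np.array(c["t"]); return (c["fx"]*p[0]/p[2]+c["cx"]).round(1),(c["fy"]*p[1]/p[2]+c["cy"]).round(1)
E
python3 - <<'E'
from h import *
import pickle
C={n:read_camera(n) for n in("scene","side","wrist")}
pickle.dump(C,open("c0.pkl","wb"))
a=cv2.cvtColor(C["scene"]["frame"],cv2.COLOR_RGB2BGR)
cv2.imwrite("pics/scene.png",a)
cv2.imwrite("pics/sw.png",np.hstack([cv2.resize(cv2.cvtColor(C[n]["frame"],cv2.COLOR_RGB2BGR),(400,300)) for n in("side","wrist")]))
print(state(),grip_depth)
for n in C: print(n,C[n]["fx"],C[n]["R"],C[n]["t"])
E
```

```text
{'t': 0.15, 'joints': array([ 1.18342415e+00,  4.91399170e-01,  1.55932135e+00, -1.10396115e-05,
        1.09169841e+00, -1.05593584e-01]), 'qvel': array([ 6.14456935e-04, -1.82003755e-03, -1.12756181e-03, -5.87622664e-05,
        3.54328190e-04,  3.93496224e-04]), 'tau': array([ 1.56239134e-03, -6.12887907e+01, -2.58273858e+01,  6.92574517e-02,
        4.72813798e-02, -7.22711729e-05]), 'eef_pos': array([173.69771196, 600.1877996 , 214.20551265]), 'tcp_rot': array([-3.14076995e+00, -7.73494310e-05,  2.85981913e+00]), 'ft_force': array([-0.47239562, -0.30438424,  0.13865729]), 'moment': array([ 0.01895772, -0.01864166, -0.00784026]), 'grip_force': 0.0, 'opening': 0.9980419844720809} 18.8
scene 366.77486661617274 [[ 0.83620935 -0.54829744  0.01112793]
 [-0.38319715 -0.59868983 -0.70337077]
 [ 0.39231857  0.58390103 -0.71073605]] [-602.53880605  110.36718028 1175.25607429]
side 494.0516205349288 [[-0.99743266 -0.06877191  0.01996268]
 [-0.04415362  0.37114556 -0.92752436]
 [ 0.05637856 -0.92602451 -0.37322923]] [ 545.11566039  192.24363957 1215.34320294]
wrist 285.46148322720785 [[ 0.2776115   0.96069268 -0.0011988 ]
 [ 0.92345262 -0.26650575  0.27606149]
 [ 0.26489076 -0.07774488 -0.96113923]] [-624.3108154   -31.05441638  390.78892775]
```

View pics/scene.png

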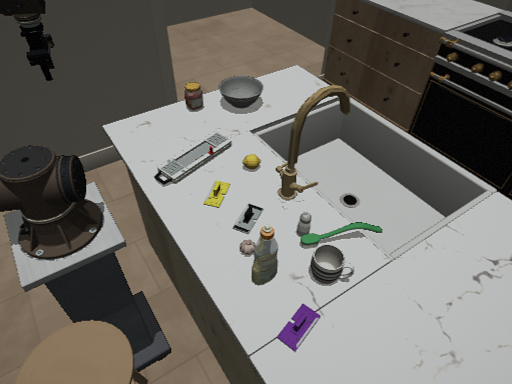

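View pics/sw.png

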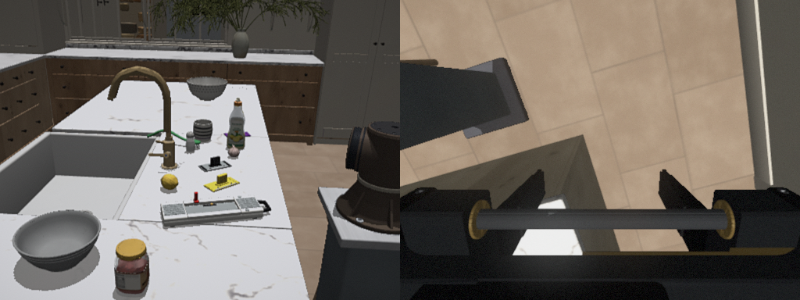

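Blade-shaped things in the scene picture are grey steel with a black fin at (249,217), yellow at (217,193) and purple at (300,326). By the description I choose the grey one. The slicer is at about (197,157), with its red knob at (211,151). I'll check the choice in a close crop.

Run:
```python
import pickle
from h import *
C=pickle.load(open("c0.pkl","rb"))
a=cv2.cvtColor(C["scene"]["frame"],cv2.COLOR_RGB2BGR)
cr=a[125:240,150:280]; cv2.imwrite("pics/crop1.png",cv2.resize(cr,None,fx=5,fy=5,interpolation=cv2.INTER_CUBIC))
b=cv2.cvtColor(C["side"]["frame"],cv2.COLOR_RGB2BGR)
cr=b[190:290,195:355]; cv2.imwrite("pics/crop2.png",cv2.resize(cr,None,fx=5,fy=5,interpolation=cv2.INTER_CUBIC))
```

```text
(no output)
```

View pics/crop1.png

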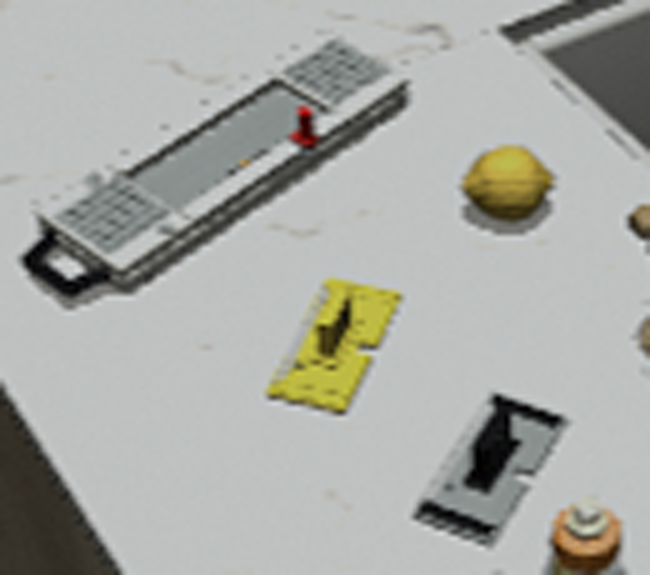

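View pics/crop2.png

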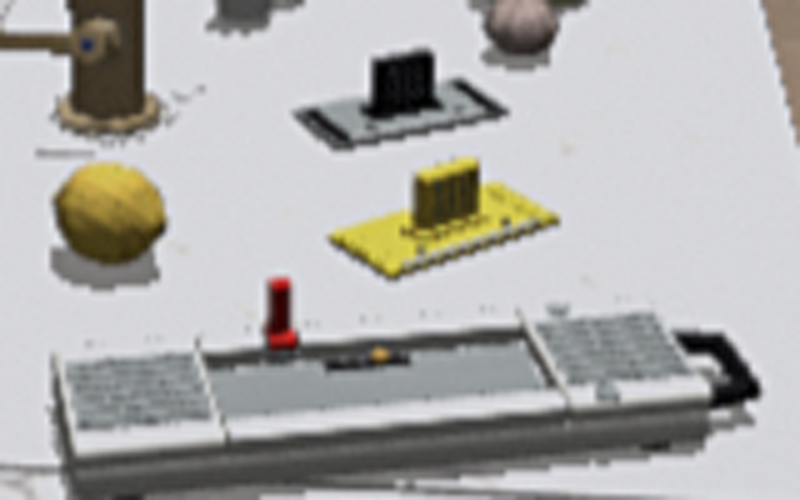

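The crops confirm that the grey blade with the black fin is the right one. Its notch is at scene crop (522,483), and the corners are at (495,395), (567,417), (490,545) and (415,515). The brass pin is visible at crop1 (246,161) and crop2 (380,353), and the red knob's foot is next to it on the -y rail.

Run:
```python
import pickle
from h import *
C=pickle.load(open("c0.pkl","rb"));S=C["scene"];D=C["side"]
f=lambda p,z:ray(S,150+p[0]/5-.4,125+p[1]/5-.4,z)
g=lambda p,z:ray(D,195+p[0]/5-.4,190+p[1]/5-.4,z)
print("blade S",[f(p,4) for p in[(495,395),(567,417),(490,545),(415,515)]],"notch",f((522,483),4))
print("blade D",[g(p,4) for p in[(295,113),(345,148),(508,113),(460,80)]])
print("slicer S",[f(p,31) for p in[(340,38),(408,82),(122,270),(38,220)]])
print("slicer D",[g(p,31) for p in[(55,353),(72,455),(712,400),(650,312)]])
print("pin",f((246,161),25.5),g((380,353),25.5))
print("knob top",f((304,108),58.5),g((279,280),58.5))
print("lemon",f((510,215),5),"garlic",ray(S,247,249,10),"yellow fin",f((337,330),20),g((445,190),20))
print("finTop S",f((500,398),40),f((515,440),40),"D",[g(p,40) for p in [(372,55),(432,52)]])
```

```text
blade S [array([ 557. , -240.7,    4. ]), array([ 586.9, -283.9,    4. ]), array([ 483.7, -347.5,    4. ]), array([ 456.5, -301.1,    4. ])] notch [ 529.1 -315.9    4. ]
blade D [array([ 586.7, -272.2,    4. ]), array([ 553.4, -225.6,    4. ]), array([ 457.7, -286.8,    4. ]), array([ 487.9, -334. ,    4. ])]
slicer S [array([653.4, 138.2,  31. ]), array([669.8,  58.6,  31. ]), array([387.3, -18.7,  31. ]), array([358.7,  62.5,  31. ])]
slicer D [array([672.7,  75.9,  31. ]), array([649.9, 163.6,  31. ]), array([363.9,  87.3,  31. ]), array([388.3,   5.7,  31. ])]
pin [519.4  47.   25.5] [519.5  50.3  25.5]
knob top [569.   42.   58.5] [569.3  43.2  58.5]
lemon [667.  -92.7   5. ] garlic [ 447.4 -400.    10. ] yellow fin [ 490.2 -142.6   20. ] [ 493.  -142.9   20. ]
finTop S [ 539.8 -272.6   40. ] [ 527.8 -308.5   40. ] D [array([ 541.5, -282.7,   40. ]), array([ 505.5, -291.6,   40. ])]
```

```bash
cat >> h.py <<'E'
def to(x,y,z,yaw):
    "travel (m) and twist from the present pose to a downward pose"
    s=state();Y=s["tcp_rot"][2];d=np.array([x,y,z])-s["eef_pos"]
    w=(Y-yaw+np.pi)%(2*np.pi)-np.pi
    print("travel",(np.array([np.cos(Y)*d[0]+np.sin(Y)*d[1],np.sin(Y)*d[0]-np.cos(Y)*d[1],-d[2]])/1e3).round(4),"twist",round(w,3))
E
python3 -c "
from h import *
to(480,300,200,2.0)"
```

```text
travel [-0.3777 -0.2032  0.0142] twist 0.86
```

Call:
drive_tool(targets=[{"jaw": 1, "travel": [-0.378, -0.203, 0.0], "twist": 0.86}, {"jaw": 1, "travel": [-0.378, -0.203, 0.0], "twist": 0.86}, {"jaw": 1, "travel": [-0.378, -0.203, 0.0], "twist": 0.86}, {"jaw": 1, "travel": [-0.378, -0.203, 0.0], "twist": 0.86}, {"jaw": 1, "travel": [-0.378, -0.203, 0.0], "twist": 0.86}, {"jaw": 1, "travel": [-0.378, -0.203, 0.0], "twist": 0.86}, {"jaw": 1, "travel": [-0.378, -0.203, 0.0], "twist": 0.86}, {"jaw": 1, "travel": [-0.378, -0.203, 0.0], "twist": 0.86}])

```text
t: 0.82
eef_pos: [413.1, 365.5, 214.6]
tcp_rot: [-3.142, -0.0, 1.993]
ft_force: [0.7, 0.3, 1.0]
opening: 0.998
grip_force: 0.0
```

```bash
python3 -c "
from h import *
to(515,-100,210,1.1)"
```

```text
travel [-0.4664 -0.0977  0.0046] twist 0.893
```

Call:
drive_tool(targets=[{"jaw": 1, "travel": [-0.466, -0.098, 0.0], "twist": 0.89}, {"jaw": 1, "travel": [-0.466, -0.098, 0.0], "twist": 0.89}, {"jaw": 1, "travel": [-0.466, -0.098, 0.0], "twist": 0.89}, {"jaw": 1, "travel": [-0.466, -0.098, 0.0], "twist": 0.89}, {"jaw": 1, "travel": [-0.466, -0.098, 0.0], "twist": 0.89}, {"jaw": 1, "travel": [-0.466, -0.098, 0.0], "twist": 0.89}, {"jaw": 1, "travel": [-0.466, -0.098, 0.0], "twist": 0.89}, {"jaw": 1, "travel": [-0.466, -0.098, 0.0], "twist": 0.89}])

```text
t: 1.48
eef_pos: [485.3, 40.0, 214.7]
tcp_rot: [3.141, -0.0, 1.102]
ft_force: [0.7, 0.1, 1.0]
opening: 0.997
grip_force: 0.0
```

```bash
python3 -c "
from h import *
to(521,-287,150,.525)
c=read_camera('wrist')
print([proj(c,p) for p in[(519,75,20),(519,48,25),(569,42,58),(521,-287,4),(666,60,31),(370,-10,31)]])"
```

```text
travel [-0.2756  0.1796  0.0647] twist 0.577
[(np.float64(269.5), np.float64(133.8)), (np.float64(279.1), np.float64(153.6)), (np.float64(323.2), np.float64(142.9)), (np.float64(368.7), np.float64(334.6)), (np.float64(388.7), np.float64(88.6)), (np.float64(199.0), np.float64(241.5))]
```

```bash
python3 -c "
from h import *
import pickle
c=read_camera('wrist');pickle.dump(c,open('c1.pkl','wb'))
a=cv2.cvtColor(c['frame'],cv2.COLOR_RGB2BGR)[40:290,150:450]
cv2.imwrite('pics/w1.png',cv2.resize(a,None,fx=2.4,fy=2.4,interpolation=cv2.INTER_CUBIC))"
```

```text
(no output)
```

View pics/w1.png

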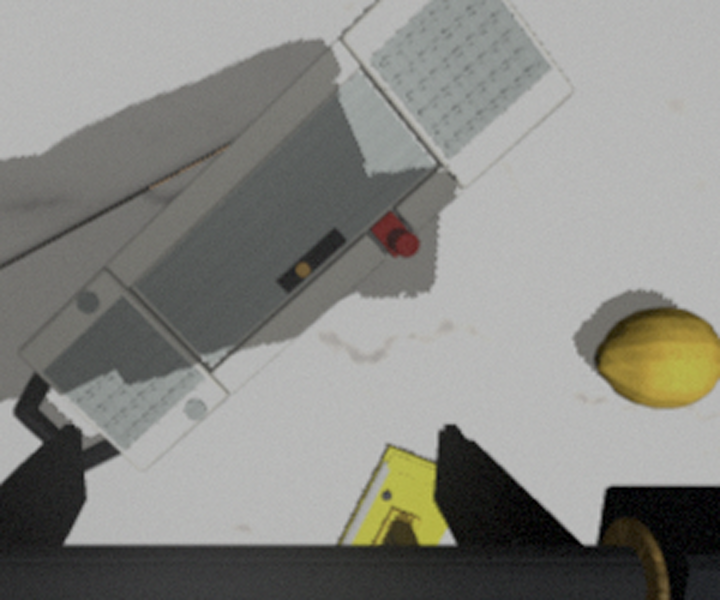

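Call:
drive_tool(targets=[{"jaw": 1, "travel": [-0.276, 0.18, 0.03], "twist": 0.577}, {"jaw": 1, "travel": [-0.276, 0.18, 0.03], "twist": 0.577}, {"jaw": 1, "travel": [-0.276, 0.18, 0.03], "twist": 0.577}, {"jaw": 1, "travel": [-0.276, 0.18, 0.03], "twist": 0.577}, {"jaw": 1, "travel": [-0.276, 0.18, 0.03], "twist": 0.577}, {"jaw": 1, "travel": [-0.276, 0.18, 0.03], "twist": 0.577}, {"jaw": 1, "travel": [-0.276, 0.18, 0.03], "twist": 0.577}, {"jaw": 1, "travel": [-0.276, 0.18, 0.03], "twist": 0.577}])

```text
t: 2.25
eef_pos: [523.8, -286.9, 184.2]
tcp_rot: [-3.141, -0.0, 0.533]
ft_force: [0.7, 0.3, 0.4]
opening: 0.997
grip_force: 0.0
```

The wrist view shows the slicer clearly. The slot centre is at crop (311,261), the pin at (303,270), the knob top at (405,243), and the rim corners at (575,90), (145,470) and (20,352).

```bash
cat > s.py <<'E'
import pickle
from h import *
c=pickle.load(open("c1.pkl","rb"))
f=lambda u,v,z:ray(c,150+u/2.4-.3,40+v/2.4-.3,z)
A=f(575,90,31);B=f(145,470,31);D=f(20,352,31)
print("corners",A,B,D,"mid of diag",(A+D)/2,"yaw",np.arctan2(*(A-B)[[1,0]]))
yaw=np.arctan2(*(A-B)[[1,0]])
ca,sa=np.cos(yaw),np.sin(yaw);R=np.array([[ca,-sa],[sa,ca]])
slot=f(311,261,20);pin=f(303,270,25.5);print("slot",slot,"pin",pin,"centre by slot",slot[:2]-R@[0,-24])
C=(A+D)[:2]/2
print("pin local",R.T@(pin[:2]-C),"slot local",R.T@(slot[:2]-C))
k=f(405,243,58.5);print("knob",k,R.T@(k[:2]-C))
E
python3 s.py
python3 -c "
from h import *
import pickle
c=read_camera('wrist');pickle.dump(c,open('c2.pkl','wb'))
cv2.imwrite('pics/w2.png',cv2.cvtColor(c['frame'],cv2.COLOR_RGB2BGR))"
```

```text
corners [672.8  65.7  31. ] [389.9 -15.1  31. ] [364.1  75.   31. ] mid of diag [518.45  70.35  31.  ] yaw 0.2782062839645312
slot [523.9  47.1  20. ] pin [518.1  45.6  25.5] centre by slot [517.30884774  70.17719029]
pin local [ -7.13366813 -23.70223152] slot local [ -1.14473346 -23.85276892]
knob [566.9  40.8  58.5] [ 38.47172168 -41.71967918]
```

View pics/w2.png

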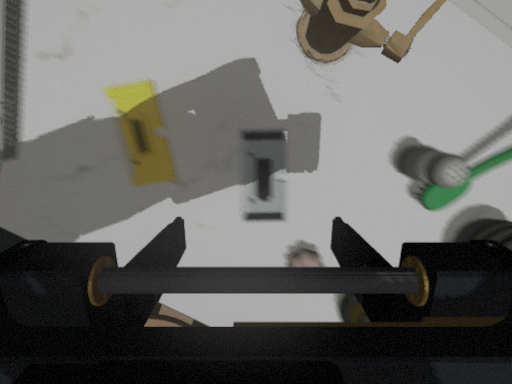

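Run:
```python
import pickle
from h import *
c=pickle.load(open("c2.pkl","rb"))
P=[ray(c,u,v,4) for u,v in[(239,130),(285,131),(286,220),(240,220)]]
print(P,np.mean(P,0),np.arctan2(*(P[1]-P[2])[[1,0]]),np.arctan2(*(P[0]-P[3])[[1,0]]))
print("fin top ends",ray(c,264,157,40),ray(c,264,200,40))
print("salt top",ray(c,455,170,90),"garlic",ray(c,303,254,40))
to(521,-287,15,.525); print(proj(c,(521,-287,4)))
```

```text
[array([ 557. , -240.8,    4. ]), array([ 584.1, -289. ,    4. ]), array([ 487.4, -351.2,    4. ]), array([ 456.6, -299.1,    4. ])] [ 521.275 -295.025    4.   ] 0.5715987674530985 0.5260904470615387
fin top ends [ 549.1 -279.7   40. ] [ 506.1 -305.4   40. ]
salt top [ 636.7 -435.6   90. ] garlic [ 470.9 -382.1   40. ]
travel [-1.000e-04 -6.600e-03  1.683e-01] twist 0.006
(np.float64(256.9), np.float64(174.3))
```

```bash
python3 -c "
from h import *
to(521.5,-294,13,.54)"
```

```text
travel [-0.0032 -0.0003  0.1703] twist -0.009
```

Call:
drive_tool(targets=[{"jaw": 1, "travel": [-0.003, 0, 0.04], "twist": -0.009}, {"jaw": 0.7, "travel": [-0.003, 0, 0.08], "twist": -0.009}, {"jaw": 0.7, "travel": [-0.003, 0, 0.12], "twist": -0.009}, {"jaw": 0.7, "travel": [-0.003, 0, 0.145], "twist": -0.009}, {"jaw": 0.7, "travel": [-0.003, 0, 0.16], "twist": -0.009}, {"jaw": 0.7, "travel": [-0.003, 0, 0.17], "twist": -0.009}, {"jaw": 0.7, "travel": [-0.003, 0, 0.17], "twist": -0.009}, {"jaw": 0.7, "travel": [-0.003, 0, 0.17], "twist": -0.009}])

```text
t: 2.97
eef_pos: [521.5, -286.4, 14.9]
tcp_rot: [-3.141, -0.0, 0.542]
ft_force: [0.2, -0.2, 0.8]
opening: 0.702
grip_force: 0.0
```

Call:
drive_tool(targets=[{"jaw": 0, "travel": [0, 0, 0], "twist": 0}, {"jaw": 0, "travel": [0, 0, 0], "twist": 0}, {"jaw": 0, "travel": [0, 0, 0], "twist": 0}, {"jaw": 0, "travel": [0, 0, 0], "twist": 0}, {"jaw": 0, "travel": [0, 0, 0], "twist": 0}, {"jaw": 0, "travel": [0, 0, 0], "twist": 0}, {"jaw": 0, "travel": [0, 0, 0], "twist": 0}, {"jaw": 0, "travel": [0, 0, 0], "twist": 0}])

```text
t: 3.63
eef_pos: [521.2, -286.8, 14.6]
tcp_rot: [3.142, -0.0, 0.542]
ft_force: [0.2, -0.2, 0.3]
opening: 0.198
grip_force: 0.4
```

Call:
drive_tool(targets=[{"jaw": 0, "travel": [0, 0, 0], "twist": 0}, {"jaw": 0, "travel": [0, 0, 0], "twist": 0}, {"jaw": 0, "travel": [0, 0, 0], "twist": 0}, {"jaw": 0, "travel": [0, 0, 0], "twist": 0}])

```text
t: 3.97
eef_pos: [521.3, -286.8, 14.7]
tcp_rot: [3.141, -0.0, 0.542]
ft_force: [0.4, -1.9, 0.6]
opening: 0.125
grip_force: 30.0
```

Call:
drive_tool(targets=[{"jaw": 0, "travel": [0, 0, -0.02], "twist": 0}, {"jaw": 0, "travel": [0, 0, -0.05], "twist": 0}, {"jaw": 0, "travel": [0, 0, -0.09], "twist": 0}, {"jaw": 0, "travel": [0, 0, -0.1], "twist": 0}, {"jaw": 0, "travel": [0, 0, -0.1], "twist": 0}, {"jaw": 0, "travel": [0, 0, -0.1], "twist": 0}])

```text
t: 4.47
eef_pos: [520.9, -286.5, 114.3]
tcp_rot: [-3.142, -0.0, 0.542]
ft_force: [0.7, 0.4, -1.2]
opening: 0.126
grip_force: 30.0
```

```bash
python3 -c "
from h import *
import pickle
c=read_camera('wrist');d=read_camera('side');s=read_camera('scene');pickle.dump((c,d,s,state()),open('c3.pkl','wb'))
f=lambda c:cv2.cvtColor(c['frame'],cv2.COLOR_RGB2BGR)
P=[proj(k,state()['eef_pos'])for k in(d,s)];print(P)
cr=[cv2.resize(f(k)[int(p[1])-45:int(p[1])+55,int(p[0])-50:int(p[0])+50],(400,400),interpolation=2) for k,p in zip((d,s),P)]
cv2.imwrite('pics/g.png',np.hstack(cr)); print(state()['eef_pos'],state()['ft_force'],state()['opening'])"
```

```text
[(np.float64(276.8), np.float64(177.9)), (np.float64(247.0), np.float64(193.4))]
[ 520.45600365 -286.23534583  112.77824786] [-0.84393988 -0.76621369 -1.99884846] 0.12522066700146056
```

View pics/g.png

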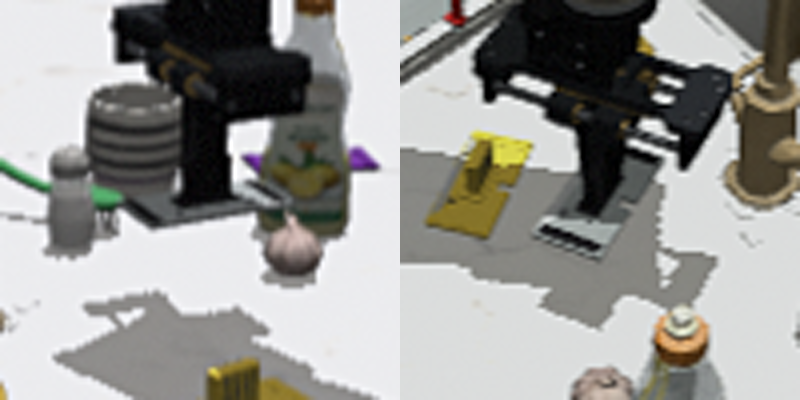

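The gripper holds the blade's fin at an opening of 11.9 mm, and nothing else was touched. Next I'll go beside the slicer and measure both from one still picture.

Call:
drive_tool(targets=[{"jaw": 0, "travel": [0.13, -0.21, -0.03], "twist": 0.28}, {"jaw": 0, "travel": [0.13, -0.21, -0.03], "twist": 0.28}, {"jaw": 0, "travel": [0.13, -0.21, -0.03], "twist": 0.28}, {"jaw": 0, "travel": [0.13, -0.21, -0.03], "twist": 0.28}, {"jaw": 0, "travel": [0.13, -0.21, -0.03], "twist": 0.28}, {"jaw": 0, "travel": [0.13, -0.21, -0.03], "twist": 0.28}, {"jaw": 0, "travel": [0.13, -0.21, -0.03], "twist": 0.28}, {"jaw": 0, "travel": [0.13, -0.21, -0.03], "twist": 0.28}])

```text
t: 5.28
eef_pos: [523.9, -37.8, 143.8]
tcp_rot: [-3.141, 0.001, 0.266]
ft_force: [0.1, 0.3, -1.5]
opening: 0.123
grip_force: 30.0
```

Call:
drive_tool(targets=[{"jaw": 0, "travel": [0, 0, 0], "twist": 0}, {"jaw": 0, "travel": [0, 0, 0], "twist": 0}, {"jaw": 0, "travel": [0, 0, 0], "twist": 0}, {"jaw": 0, "travel": [0, 0, 0], "twist": 0}, {"jaw": 0, "travel": [0, 0, 0], "twist": 0}, {"jaw": 0, "travel": [0, 0, 0], "twist": 0}])

```text
t: 5.78
eef_pos: [524.2, -40.4, 144.5]
tcp_rot: [-3.141, 0.0, 0.261]
ft_force: [-0.6, 0.7, -1.5]
opening: 0.127
grip_force: 30.0
```

```bash
python3 -c "
from h import *
import pickle
c=read_camera('wrist');d=read_camera('side');s=read_camera('scene');st=state();pickle.dump((c,d,s,st),open('c4.pkl','wb'))
cv2.imwrite('pics/w4.png',cv2.resize(cv2.cvtColor(c['frame'],cv2.COLOR_RGB2BGR),(800,600),interpolation=2));print(st['eef_pos'],st['tcp_rot'],st['ft_force'])"
```

```text
[524.23853443 -39.96278533 144.6286859 ] [-3.14153430e+00 -8.49702178e-05  2.61458568e-01] [-0.1693018  -0.17309757 -0.49305331]
```

View pics/w4.png

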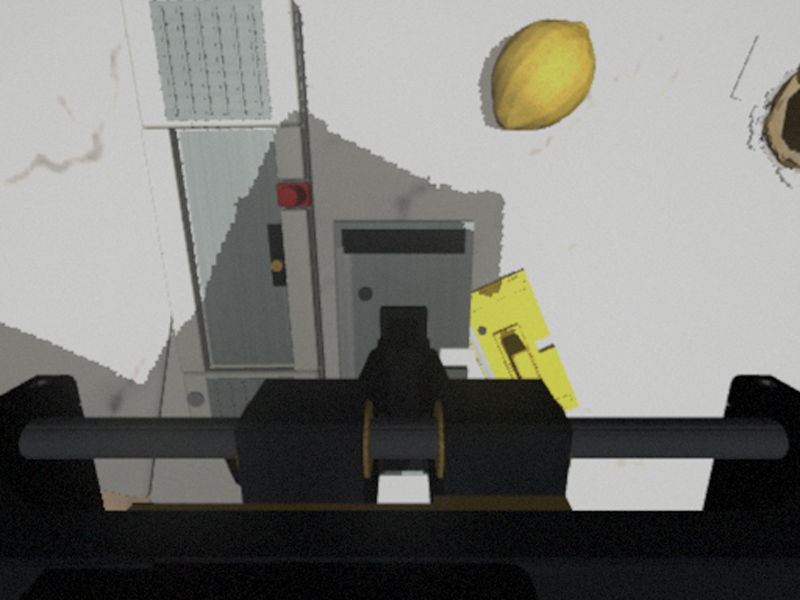

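The still wrist view shows the blade's +x end between (335,222) and (474,222), with its notch at the right edge on rows 348 to 366. The slot spans (268..285, 224..286), the pin is at (277,266), and the knob is at (293,195).

Run:
```python
import pickle
from h import *
c,d,s,st=pickle.load(open("c4.pkl","rb"))
f=lambda u,v,z:ray(c,(u+.5)/1.5625-.5,(v+.5)/1.5625-.5,z)
e=st["eef_pos"];Y=st["tcp_rot"][2]
def loc(p,o,y): dx=p[:2]-o[:2];return np.array([np.cos(y)*dx[0]+np.sin(y)*dx[1],-np.sin(y)*dx[0]+np.cos(y)*dx[1]]).round(1)
zt=e[2]-14.7+4
print("blade in tool-yaw frame: corners",[loc(f(u,v,zt),e,Y) for u,v in[(335,222),(474,222)]],"notch edges",[loc(f(u,v,zt),e,Y) for u,v in[(468,348),(468,366)]])
an=lambda p,q:np.arctan2(*(p-q)[[1,0]]).round(4)
print("yaw: -y outer",an(f(291,0,31),f(322,378,31)),"inner floor -y",an(f(275,128,20),f(293,362,20)),"inner +y top",an(f(172,128,31),f(206,366,31)),"+x end",an(f(146,127,31),f(300,126,31))-np.pi/2,"slot",an(f(285,224,20),f(285,286,20)))
for y in(.25,.262,.275):
  R=np.array([[np.cos(y),-np.sin(y)],[np.sin(y),np.cos(y)]])
  sl=f(277,255,20);k=f(293,195,58.5);p=f(277,266,25.5)
  print(y,"centre from slot",sl[:2]-R@[0,-24],"pin",p,"pinx-slotx",loc(p,sl,y),"knob rel slot",loc(k,sl,y))
```

```text
blade in tool-yaw frame: corners [array([57.3, 26.8]), array([ 57.3, -28.8])] notch edges [array([  2.9, -28.7]), array([ -5.5, -29. ])]
yaw: -y outer 0.2853 inner floor -y 0.2633 inner +y top 0.269 +x end 0.2675036732051035 slot 0.1867
0.25 centre from slot [518.16230498  70.05389812] pin [518.3  44.2  25.5] pinx-slotx [-6.3 -1.1] knob rel slot [ 41.5 -22.3]
0.262 centre from slot [517.88369241  69.98097323] pin [518.3  44.2  25.5] pinx-slotx [-6.3 -1. ] knob rel slot [ 41.2 -22.8]
0.275 centre from slot [517.58287351  69.89820474] pin [518.3  44.2  25.5] pinx-slotx [-6.3 -0.9] knob rel slot [ 40.9 -23.3]
```

```bash
python3 -c "
from h import *
to(513.8,68.9,85,.266)"
```

```text
travel [ 0.0181 -0.1079  0.0596] twist -0.005
```

Call:
drive_tool(targets=[{"jaw": 0, "travel": [0.018, -0.04, 0], "twist": -0.005}, {"jaw": 0, "travel": [0.018, -0.075, 0], "twist": -0.005}, {"jaw": 0, "travel": [0.018, -0.108, 0.02], "twist": -0.005}, {"jaw": 0, "travel": [0.018, -0.108, 0.045], "twist": -0.005}, {"jaw": 0, "travel": [0.018, -0.108, 0.06], "twist": -0.005}, {"jaw": 0, "travel": [0.018, -0.108, 0.06], "twist": -0.005}, {"jaw": 0, "travel": [0.018, -0.108, 0.06], "twist": -0.005}, {"jaw": 0, "travel": [0.018, -0.108, 0.06], "twist": -0.005}])

```text
t: 6.6
eef_pos: [514.2, 69.0, 85.4]
tcp_rot: [3.141, -0.001, 0.266]
ft_force: [-0.6, 0.4, -1.4]
opening: 0.124
grip_force: 30.0
```

```bash
python3 -c "
from h import *
to(513.8,68.9,44,.266);print(state()['eef_pos'],state()['ft_force'])"
```

```text
travel [-0.0004 -0.      0.0414] twist 0.0
[514.23032006  68.97188927  85.43524394] [-0.59362825  0.38633377 -1.41606576]
```

Call:
drive_tool(targets=[{"jaw": 0, "travel": [0, 0, 0.015], "twist": 0}, {"jaw": 0, "travel": [0, 0, 0.028], "twist": 0}, {"jaw": 0, "travel": [0, 0, 0.034], "twist": 0}, {"jaw": 0, "travel": [0, 0, 0.038], "twist": 0}, {"jaw": 0, "travel": [0, 0, 0.04], "twist": 0}, {"jaw": 0, "travel": [0, 0, 0.041], "twist": 0}, {"jaw": 0, "travel": [0, 0, 0.041], "twist": 0}, {"jaw": 0, "travel": [0, 0, 0.041], "twist": 0}])

```text
t: 7.27
eef_pos: [514.0, 69.2, 44.1]
tcp_rot: [3.141, -0.001, 0.267]
ft_force: [0.0, -1.2, -0.7]
opening: 0.121
grip_force: 30.0
```

Call:
drive_tool(targets=[{"jaw": 0, "travel": [0, 0, 0.001], "twist": 0}, {"jaw": 0, "travel": [0, 0, 0.0015], "twist": 0}, {"jaw": 0, "travel": [0, 0, 0.002], "twist": 0}, {"jaw": 0, "travel": [0, 0, 0.0025], "twist": 0}, {"jaw": 0, "travel": [0, 0, 0.003], "twist": 0}, {"jaw": 0, "travel": [0, 0, 0.003], "twist": 0}, {"jaw": 0, "travel": [0, 0, 0.003], "twist": 0}])

```text
t: 7.85
eef_pos: [513.7, 69.2, 40.6]
tcp_rot: [-3.142, 0.0, 0.267]
ft_force: [-0.6, 0.2, -1.3]
opening: 0.125
grip_force: 30.0
```

Call:
drive_tool(targets=[{"jaw": 0, "travel": [0, 0, 0.0005], "twist": 0}, {"jaw": 0, "travel": [0, 0, 0.001], "twist": 0}, {"jaw": 0, "travel": [0, 0, 0.0015], "twist": 0}, {"jaw": 0, "travel": [0, 0, 0.0015], "twist": 0}, {"jaw": 0, "travel": [0, 0, 0.0015], "twist": 0}])

```text
t: 8.27
eef_pos: [513.7, 69.2, 39.1]
tcp_rot: [-3.142, 0.0, 0.267]
ft_force: [0.5, -0.9, -1.0]
opening: 0.126
grip_force: 30.0
```

Call:
drive_tool(targets=[{"jaw": 0, "travel": [0, 0, 0.0005], "twist": 0}, {"jaw": 0, "travel": [0, 0, 0.001], "twist": 0}, {"jaw": 0, "travel": [0, 0, 0.0015], "twist": 0}, {"jaw": 0, "travel": [0, 0, 0.0015], "twist": 0}, {"jaw": 0, "travel": [0, 0, 0.0015], "twist": 0}])

```text
t: 8.68
eef_pos: [513.7, 69.2, 37.6]
tcp_rot: [-3.141, 0.0, 0.267]
ft_force: [-0.0, 0.2, -0.7]
opening: 0.125
grip_force: 30.0
```

Call:
drive_tool(targets=[{"jaw": 0, "travel": [0, 0, 0.0005], "twist": 0}, {"jaw": 0, "travel": [0, 0, 0.001], "twist": 0}, {"jaw": 0, "travel": [0, 0, 0.0015], "twist": 0}, {"jaw": 0, "travel": [0, 0, 0.0015], "twist": 0}, {"jaw": 0, "travel": [0, 0, 0.0015], "twist": 0}])

```text
t: 9.1
eef_pos: [513.7, 69.2, 36.1]
tcp_rot: [-3.141, 0.0, 0.267]
ft_force: [-0.2, -0.3, -1.0]
opening: 0.125
grip_force: 30.0
```

Call:
drive_tool(targets=[{"jaw": 0, "travel": [0, 0, 0.0003], "twist": 0}, {"jaw": 0, "travel": [0, 0, 0.0006], "twist": 0}, {"jaw": 0, "travel": [0, 0, 0.001], "twist": 0}, {"jaw": 0, "travel": [0, 0, 0.001], "twist": 0}, {"jaw": 0, "travel": [0, 0, 0.001], "twist": 0}])

```text
t: 9.52
eef_pos: [513.7, 69.2, 35.1]
tcp_rot: [-3.141, 0.0, 0.267]
ft_force: [0.5, 0.8, -1.8]
opening: 0.123
grip_force: 30.0
```

```bash
python3 -c "
from h import *
print(state()['moment'],state()['ft_force'])"
```

```text
[-0.0300417   0.18167228  0.02970962] [ 0.50670756  0.82207679 -1.77578517]
```

Call:
drive_tool(targets=[{"jaw": 0, "travel": [0, 0, 0.0003], "twist": 0}, {"jaw": 0, "travel": [0, 0, 0.0005], "twist": 0}, {"jaw": 0, "travel": [0, 0, 0.0007], "twist": 0}, {"jaw": 0, "travel": [0, 0, 0.0007], "twist": 0}])

```text
t: 9.85
eef_pos: [513.7, 69.2, 34.7]
tcp_rot: [-3.142, -0.0, 0.267]
ft_force: [-1.1, 0.9, 4.2]
opening: 0.125
grip_force: 30.0
```

Contact with the floor came at the expected height, with 5 N, so the notch is over the pin. Now I'll release slowly and lift.

Call:
drive_tool(targets=[{"jaw": 0.13, "travel": [0, 0, 0], "twist": 0}, {"jaw": 0.15, "travel": [0, 0, 0], "twist": 0}, {"jaw": 0.2, "travel": [0, 0, 0], "twist": 0}, {"jaw": 0.3, "travel": [0, 0, 0], "twist": 0}, {"jaw": 0.3, "travel": [0, 0, 0], "twist": 0}, {"jaw": 0.3, "travel": [0, 0, 0], "twist": 0}])

```text
t: 10.35
eef_pos: [513.7, 69.2, 34.4]
tcp_rot: [-3.141, 0.0, 0.267]
ft_force: [-0.0, 0.9, -0.8]
opening: 0.296
grip_force: 0.0
```

Call:
drive_tool(targets=[{"jaw": 0.3, "travel": [0, 0, -0.01], "twist": 0}, {"jaw": 0.3, "travel": [0, 0, -0.03], "twist": 0}, {"jaw": 0.3, "travel": [0, 0, -0.06], "twist": 0}, {"jaw": 0, "travel": [0, 0, -0.06], "twist": 0}, {"jaw": 0, "travel": [0, 0, -0.06], "twist": 0}, {"jaw": 0, "travel": [0, 0, -0.06], "twist": 0}, {"jaw": 0, "travel": [0, 0, -0.06], "twist": 0}, {"jaw": 0, "travel": [0, 0, -0.06], "twist": 0}])

```text
t: 11.02
eef_pos: [513.3, 69.2, 93.7]
tcp_rot: [-3.141, 0.001, 0.267]
ft_force: [0.8, -0.3, -0.5]
opening: 0.024
grip_force: 0.0
```

```bash
python3 -c "
from h import *
import pickle
c,d,s,st=[read_camera(n) for n in('wrist','side','scene')]+[state()];pickle.dump((c,d,s,st),open('c5.pkl','wb'))
f=lambda c:cv2.cvtColor(c['frame'],cv2.COLOR_RGB2BGR)
cr=[cv2.resize(f(d)[220:300,200:350],(800,426),interpolation=2)]
cv2.imwrite('pics/seat.png',cr[0]); print(st['eef_pos'],st['opening'],st['ft_force'])
for n,k in(('side',d),('scene',s)):
  h=cv2.cvtColor(k['frame'],cv2.COLOR_RGB2HSV);p=proj(k,(568,42,50));q=np.zeros(h.shape[:2],bool);q[int(p[1])-25:int(p[1])+25,int(p[0])-25:int(p[0])+25]=1
  m=((h[...,0]<8)|(h[...,0]>172))&(h[...,1]>150)&(h[...,2]>50)&q
  v,u=np.nonzero(m);print(n,len(u),u.mean(),v.min(),v.max(),proj(k,(567,42,58.5)))
to(570,24,90,.266+1.5708)
"
```

```text
[513.45360036  69.19980353  93.8383406 ] 0.0025137236269989144 [-1.41825313  0.41232573  0.12917378]
side 39 250.66666666666666 246 259 (np.float64(251.4), np.float64(245.4))
scene 15 210.26666666666668 147 153 (np.float64(209.9), np.float64(146.4))
travel [0.0426 0.0585 0.0038] twist -1.57
```

View pics/seat.png

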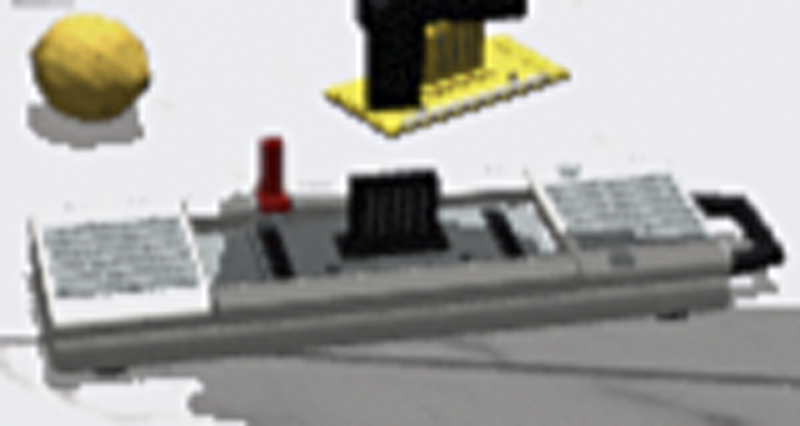

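The blade lies flat in the bed and the fin is free. Next I go behind the knob with the fingers closed.

```bash
python3 -c "
from h import *
to(576.8,8.4,43,.266)"
```

```text
travel [0.0451 0.0753 0.0508] twist 0.001
```

Call:
drive_tool(targets=[{"jaw": 0, "travel": [0.02, 0.035, 0], "twist": 0}, {"jaw": 0, "travel": [0.045, 0.075, 0], "twist": 0}, {"jaw": 0, "travel": [0.045, 0.075, 0], "twist": 0}, {"jaw": 0, "travel": [0.045, 0.075, 0.02], "twist": 0}, {"jaw": 0, "travel": [0.045, 0.075, 0.04], "twist": 0}, {"jaw": 0, "travel": [0.045, 0.075, 0.051], "twist": 0}, {"jaw": 0, "travel": [0.045, 0.075, 0.051], "twist": 0}, {"jaw": 0, "travel": [0.045, 0.075, 0.051], "twist": 0}])

```text
t: 11.83
eef_pos: [576.6, 8.9, 43.1]
tcp_rot: [-3.141, 0.001, 0.267]
ft_force: [1.0, 0.2, 0.4]
opening: 0.002
grip_force: 0.0
```

Call:
drive_tool(targets=[{"jaw": 0, "travel": [0, -0.002, 0], "twist": 0}, {"jaw": 0, "travel": [0, -0.004, 0], "twist": 0}, {"jaw": 0, "travel": [0, -0.006, 0], "twist": 0}, {"jaw": 0, "travel": [0, -0.008, 0], "twist": 0}, {"jaw": 0, "travel": [0, -0.01, 0], "twist": 0}, {"jaw": 0, "travel": [0, -0.012, 0], "twist": 0}, {"jaw": 0, "travel": [0, -0.014, 0], "twist": 0}, {"jaw": 0, "travel": [0, -0.014, 0], "twist": 0}])

```text
t: 12.5
eef_pos: [573.0, 22.6, 43.5]
tcp_rot: [-3.141, 0.0, 0.267]
ft_force: [0.8, -0.4, 0.1]
opening: 0.003
grip_force: 0.0
```

Call:
drive_tool(targets=[{"jaw": 0, "travel": [0, -0.0015, 0], "twist": 0}, {"jaw": 0, "travel": [0, -0.003, 0], "twist": 0}, {"jaw": 0, "travel": [0, -0.0045, 0], "twist": 0}, {"jaw": 0, "travel": [0, -0.006, 0], "twist": 0}, {"jaw": 0, "travel": [0, -0.0075, 0], "twist": 0}, {"jaw": 0, "travel": [0, -0.008, 0], "twist": 0}, {"jaw": 0, "travel": [0, -0.008, 0], "twist": 0}])

```text
t: 13.08
eef_pos: [571.1, 30.0, 43.4]
tcp_rot: [-3.142, -0.0, 0.267]
ft_force: [0.3, -1.8, -0.9]
opening: 0.006
grip_force: 0.7
```

Call:
drive_tool(targets=[{"jaw": 0, "travel": [0, -0.001, 0], "twist": 0}, {"jaw": 0, "travel": [0, -0.002, 0], "twist": 0}, {"jaw": 0, "travel": [0, -0.003, 0], "twist": 0}, {"jaw": 0, "travel": [0, -0.003, 0], "twist": 0}])

```text
t: 13.42
eef_pos: [570.2, 33.0, 43.4]
tcp_rot: [-3.141, 0.0, 0.267]
ft_force: [0.1, -1.6, -0.9]
opening: 0.004
grip_force: 0.8
```

In contact at about 2 N. I'll keep pushing until the stop.

Call:
drive_tool(targets=[{"jaw": 0, "travel": [0, -0.001, 0], "twist": 0}, {"jaw": 0, "travel": [0, -0.002, 0], "twist": 0}, {"jaw": 0, "travel": [0, -0.003, 0], "twist": 0}, {"jaw": 0, "travel": [0, -0.003, 0], "twist": 0}])

```text
t: 13.75
eef_pos: [569.4, 35.9, 43.4]
tcp_rot: [-3.141, 0.0, 0.267]
ft_force: [1.4, -1.8, 0.0]
opening: 0.003
grip_force: 0.7
```

Call:
drive_tool(targets=[{"jaw": 0, "travel": [0, -0.0007, 0], "twist": 0}, {"jaw": 0, "travel": [0, -0.0014, 0], "twist": 0}, {"jaw": 0, "travel": [0, -0.002, 0], "twist": 0}, {"jaw": 0, "travel": [0, -0.002, 0], "twist": 0}])

```text
t: 14.08
eef_pos: [568.9, 37.8, 43.4]
tcp_rot: [-3.141, 0.0, 0.267]
ft_force: [0.5, -1.2, 0.3]
opening: 0.005
grip_force: 0.8
```

Call:
drive_tool(targets=[{"jaw": 0, "travel": [0, -0.0007, 0], "twist": 0}, {"jaw": 0, "travel": [0, -0.0014, 0], "twist": 0}, {"jaw": 0, "travel": [0, -0.002, 0], "twist": 0}, {"jaw": 0, "travel": [0, -0.002, 0], "twist": 0}])

```text
t: 14.42
eef_pos: [568.5, 39.5, 43.4]
tcp_rot: [3.141, -0.0, 0.267]
ft_force: [1.1, -4.7, -0.7]
opening: 0.005
grip_force: 2.0
```

Call:
drive_tool(targets=[{"jaw": 0, "travel": [0, -0.0005, 0], "twist": 0}, {"jaw": 0, "travel": [0, -0.001, 0], "twist": 0}, {"jaw": 0, "travel": [0, -0.0015, 0], "twist": 0}, {"jaw": 0, "travel": [0, -0.0015, 0], "twist": 0}])

```text
t: 14.75
eef_pos: [568.4, 40.0, 43.5]
tcp_rot: [3.14, -0.0, 0.267]
ft_force: [-0.4, -13.7, -1.8]
opening: 0.005
grip_force: 6.0
```

The force rises stiffly to about 14 N, so this is the stop. I'll back off, lift, and check the knob's position.

Call:
drive_tool(targets=[{"jaw": 0, "travel": [0, 0.01, 0], "twist": 0}, {"jaw": 0, "travel": [0, 0.03, 0], "twist": 0}, {"jaw": 0, "travel": [0, 0.04, -0.03], "twist": 0}, {"jaw": 0, "travel": [0, 0.06, -0.07], "twist": 0}, {"jaw": 0, "travel": [0, 0.08, -0.1], "twist": 0}, {"jaw": 0, "travel": [0, 0.08, -0.1], "twist": 0}, {"jaw": 0, "travel": [0, 0.08, -0.1], "twist": 0}, {"jaw": 0, "travel": [0, 0.08, -0.1], "twist": 0}])

```text
t: 15.42
eef_pos: [588.6, -35.9, 142.8]
tcp_rot: [-3.141, 0.001, 0.266]
ft_force: [-0.1, -0.4, -0.8]
opening: 0.006
grip_force: 0.0
```

```bash
python3 -c "
from h import *
import pickle
c,d,s,st=[read_camera(n) for n in('wrist','side','scene')]+[state()]
_,d0,s0,_=pickle.load(open('c5.pkl','rb'))
f=lambda c:cv2.cvtColor(c['frame'],cv2.COLOR_RGB2BGR)
cv2.imwrite('pics/end.png',np.vstack([cv2.resize(f(d)[220:300,200:350],(560,300),interpolation=2),cv2.resize(f(s)[125:205,140:290],(560,300),interpolation=2)]))
for n,k in(('side0',d0),('side',d),('scene0',s0),('scene',s)):
  h=cv2.cvtColor(k['frame'],cv2.COLOR_RGB2HSV);p=proj(k,(568,42,50));q=np.zeros(h.shape[:2],bool);q[int(p[1])-25:int(p[1])+25,int(p[0])-25:int(p[0])+25]=1
  m=((h[...,0]<8)|(h[...,0]>172))&(h[...,1]>150)&(h[...,2]>50)&q
  v,u=np.nonzero(m);print(n,len(u),u.mean(),v.min(),v.max(),ray(k,u.mean(),v.min(),58.5))
print(st['eef_pos'],st['ft_force'])"
```

```text
side0 39 250.66666666666666 246 259 [568.5  45.2  58.5]
side 53 251.73584905660377 249 262 [564.7  59.8  58.5]
scene0 15 210.26666666666668 147 153 [566.3  38.   58.5]
scene 16 208.0625 145 152 [565.1  53.1  58.5]
[588.44164993 -35.41844327 142.07451036] [ 0.5470568  -0.94038226  0.15710893]
```

View pics/end.png

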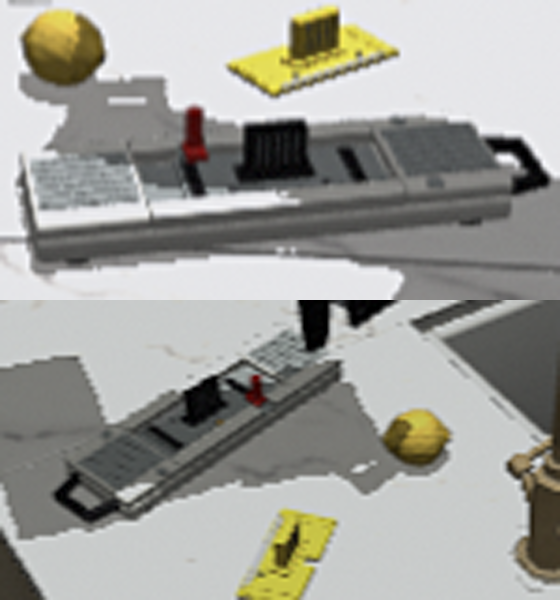

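The knob moved about 15 mm to its stop and now stands over the blade's edge (top picture, (195,150)). The blade is still flat and the arm is clear.

```bash
python3 -c "
from h import *
print(job_done())"
```

```text
the job is handed in; nothing more can be done
None
```

I handed the job in: the blade lies flat in the bed with its notch over the pin, the red catch is pushed across to its stop, and the arm is clear; the hand-in returned no verdict.

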